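# Clamp a tube block on the lab shaker

## Task

Nobody remembers how the shaker's hold-down clamp was left, so first try its handle towards open and bring it right up to its open stop. With the clamp open, set the aluminium tube block down gently in the nest between the locating pins, flat on the platform, and let go of it; then swing the handle over so that the pad clamps the block. Leave everything else on the bench where it is.

Things in the scene. Friction and masses are not known exactly. Their poses are not given: they have to be found in the camera images.
- block_center (a point): centre (half-way up) of the loose aluminium tube block: solid, 96 mm (x) by 56 mm (y) by 44 mm high (z up), 0.3 to 0.6 kg, lying flat on the bench; two rows of six tube holes in its top, four with capped tubes standing up 5 mm. Half a turn makes no difference to how it is loaded. Best gripped across its 56 mm width, at mid-length.
- nest (a point): middle of the nest, on the flat aluminium platform 68 mm above the bench, where the middle of the block's underside belongs; z up, x along the block's 96 mm length, towards the clamp. Eight steel pins (10 mm across, 12 mm high, tapered in the upper 6 mm) leave 2.5 mm of play on every side of the block; 60 mm in the middle of each long side is free of pins.
- pivot (a point): hinge pin of the hold-down clamp: 90 mm from the nest's middle along its x, 62 mm above the platform; axes as the nest, the hinge turns about y. The steel hold-down arm (20 mm wide, 12 mm thick) reaches 94 mm from here, over the nest when shut.
- knob (a point): centre of the steel ball knob (30 mm across) on the clamp's handle, a 10 mm rod, rigid with the hold-down arm. At joint value q it lies 110 mm x sin(q - 0.1745) from the pivot along the nest's x and 110 mm x cos(q - 0.1745) above it. It can be pinched from above, fingers closing along the nest's y, and turns between them as it is led round its arc.
- clamp_angle (a joint): angle of the clamp lever, rad. 0: shut on a block, handle nearly upright; -0.06: shut on an empty nest (stop); 1.7: open stop, arm upright, handle level, pointing away from the nest. The weighted lever falls over centre: below about 0.75 it falls shut, above it falls open, with 1 to 2 N at the knob; within about 0.15 of 0.75 it may stay half-way. Starts in any of these states.
- clamp: the clamp lever: hold-down arm, handle and knob in one piece; origin at the pivot. The arm carries a rubber pad 16 mm across, 90 mm from the pivot, its face 18 mm below the arm's middle line
- shaker: the shaker with platform, pins and clamp, fixed to the bench; white case 150 mm wide (y), from x = -75 to +135 mm; origin at bench level under the middle of the nest, axes as the nest
- block: the same block as block_center; origin at the middle of its underside
- tube_rack: bystander: magenta plastic tube rack, 200 x 92 x 45 mm; origin at the middle of its underside; leave alone
- reagent_bottle: bystander: white bottle, 60 mm across, 120 mm tall; origin at the middle of its underside; leave alone
- beaker: bystander: clear cup, 60 mm across, 70 mm tall; origin at the middle of its underside; leave alone
- marker: bystander: marker pen lying down, 135 mm long, 12 mm thick; origin at the middle of its underside; leave alone
- tip_box: bystander: frosted plastic tip box, 125 x 85 x 60 mm; origin at the middle of its underside; leave alone
- well_strip: bystander: frosted strip of wells, 100 x 18 x 24 mm; origin at the middle of its underside; leave alone
- weight_dish: bystander: glass disc, 56 mm across, 12 mm high; origin at the middle of its underside; leave alone
Mind the look-alikes: they are no part of the job. Leave any purple look-alike of the block alone.

How it is judged:
On the way, in this order (a step that is already met when the one before it is completed fails the run):
1. the clamp is at its open stop (joint above 1.6 rad) while the robot is touching it (value of joint clamp_angle above 1.6 rad and contact force between any of the fingers, the arm and clamp above 1 N), for 0.1 s.
2. the block is seated in the nest and let go, with the clamp still open (joint above 1.2 rad) (x of block_center in the frame of nest between -0.005 and 0.005 m and y of block_center in the frame of nest between -0.005 and 0.005 m and z of block_center in the frame of nest below 0.025 m and angle between block_center's own z axis and vertical below 0.05 rad and angle between the x axis of block_center and the x axis of nest, either way round below 0.12 rad and value of joint clamp_angle above 1.2 rad and contact force between the fingers and block below 0.2 N), for 0.2 s.
At the end, for the whole second after the job is handed in: Block at rest, flat on the platform between the pins (centre within 5 mm of the nest in x and y and under 25 mm above the platform, tilt under 0.05 rad, turned under 0.12 rad); clamp shut on it: joint between -0.04 and 0.05 rad, pad pressing the block with over 0.5 N (x of block_center in the frame of nest between -0.005 and 0.005 m and y of block_center in the frame of nest between -0.005 and 0.005 m and z of block_center in the frame of nest below 0.025 m and angle between block_center's own z axis and vertical below 0.05 rad and angle between the x axis of block_center and the x axis of nest, either way round below 0.12 rad and value of joint clamp_angle between -0.04 and 0.05 rad and contact force between clamp and block above 0.5 N and linear speed of block below 0.01 m/s); the robot touches nothing.
It fails at once if the block is slammed onto the shaker or crushed against it (more than 80 N) (contact force between block and shaker above 80 N).
It fails at once if the block is dropped (over 0.4 m/s with no finger on it) at the shaker rather than set down (linear speed of block above 0.4 m/s and contact force between the fingers and block below 0.1 N and horizontal distance between block_center and nest below 0.15 m).
It fails at once if a bystander is moved by more than 30 mm (distance of any of tube_rack, reagent_bottle, beaker, marker, tip_box, well_strip, weight_dish from where it was at the start of the episode above 0.03 m).
It also fails if it takes over 72 s, if anything falls off the work surface, if the arm or the gripper's body presses on something with over 40 N, if the wrist force passes 120 N, or if a joint passes its speed limit or range.

## Robot

A 6-joint arm with a two-finger parallel gripper is mounted at the origin on the work surface. World frame = base frame: x ahead of the robot, y to its left, z up, the work surface at z = 0. Lengths are in m, angles in rad, forces in N, time in s.
With the tool pointing down it reaches from about 0.3 to 1 m from the base axis. Payload 5.1 kg.
Tool frame: the origin (TCP) lies between the finger pads; the fingertips stand ahead of it and the grasp point (between the pads) lies 11 mm behind it (manip.tcp_to_tips is the x of the fingertips in the tool frame, in m); x points along the fingers, y is the direction in which the jaws open and shut, and the axes are right-handed (so a half turn about x gives the same grasp; the last joint's range is limited). The gripper opens to 95 mm and grips with 3 to 60 N. Pads are 20 mm wide; open, the fingers measure 119 mm over their backs; the gripper's body (75 mm by 180 mm) begins 59 mm behind the grasp point.
Start: joints at [-1.29, 0.124, 1.65, -0, 1.367, -0.083], TCP at [0.231, -0.607, 0.223] pointing down, gripper open.
Joint ranges: [-2.61, 2.61], [-1.02, 2.33], [0.03, 2.71], [-1.35, 4.49], [0.32, 2.68], [-2.91, 2.91]. Speed limits (rad/s): [2.57, 2.57, 3.14, 3.14, 3.14, 3.14].

## Interface

Orientations are given as a 3x3 rotation matrix whose columns are the frame's x, y, z axes.
In Python, from cell import manip, camera, camera_info, ticket gives the robot as it stands.
- The arm moves only by the tool send_rows, never from a script. Its argument "targets" is a list of rows, each a list of 6 numbers: the shift along the tool's x, y, z in mm, then the turn, a rotation vector about the tool's x, y, z in degrees. In form: [[dx, dy, dz, rx, ry, rz], ...]. A call has 1 to 12 rows; each row shifts and turns the commanded pose from where the row before left it, along the tool's axes as they then stand; what a row does not reach is not made up. A row lasts 1/12 s, in which the tool goes at most 41.7 mm and 7.16 degrees, less where a joint would pass 70% of its speed; a pose out of reach is approached as far as the arm can. A call is refused whole if a number of a shift passes 41.7 or a number of a turn 7.16, either way. A call with a gripper value outside its range is refused whole. "grip" is the closure, from 0 (fully open) to 1 (shut), set as the call begins (left out, the last holds). The fingers move at their own pace and stop on an object; the grip force is fixed at half the most. Time passes only in rows, so rows that do not move let the fingers close. It gives the time, the measured TCP pose, the force and the opening at its end, in the units of the state.
- manip.observe(): the state, without advancing time (a new reading comes with each control period).
- camera(name): name is "scene" or "side" or "wrist"; returns (picture, depth): 400x640x3 uint8, red, green, blue; 400x640 float32, m along the optical axis (not along the pixel's ray), 0 where there is no reading.
- camera_info(name): a dict with "fx", "fy", "cx", "cy" (pixels), "dist" ([k1, k2, p1, p2, k3] as OpenCV has them; the pictures are not rectified), "rvec" (rotation vector, rad) and "tvec" (3), from world to camera coordinates, as OpenCV has them. Camera axes: x right, y down, z forward; pixel columns grow to the right and rows downward; lengths in m; the calibration is good to about 2 mm. A picture is of the moment at which its call begins: read the wrist's pose just before it. camera_info takes no time and is no camera call; for the wrist camera it gives the pose at the moment of the call.
- ticket.finish_job(): hands the job in, once; it reports no verdict.
The state is a dict: "time": time; "q": joint angles; "joint_velocities": joint speeds; "effort": joint torques, N m; "ee_pos": TCP position; "eef_rot": TCP orientation; "contact_force": force on the tool from outside, world axes, zero at the start; "ft_torque": the same for the moment, N m; "opening": finger opening in m.
Only numpy, scipy, OpenCV 4.12 (cv2) and the standard library are available. Lean on these libraries where they do the work, as an engineer would, in place of code of your own. Each camera call takes 0.05 s, during which the arm holds its last target.

## Working session

There is one attempt and no reset: what is moved stays moved. The work goes in short steps, Python scripts to look and compute and a tool call to move; the robot and the scene stay as the last step left them, time stands still between calls to the robot, and variables do not carry over. Pictures are saved under pics/ and viewed, and the job is handed in when it is done.

Besides the shell and the picture viewer there is one more tool, called after "Request:" as name(argument=value, ...) on one line, values as JSON. send_rows: Moves the arm, as the interface text tells. Its arguments: {"type":"object","properties":{"targets":{"type":"array"},"grip":{"type":"number"}},"required":["targets"]}

```bash
ls; mkdir -p pics; python3 - <<'E'
from cell import manip,camera,camera_info
import cv2,numpy as np
s=manip.observe();print(s['time'],s['ee_pos'],s['eef_rot'],s['opening'],manip.tcp_to_tips)
for n in ['scene','side']:
    p,d=camera(n);np.savez(f'pics/{n}0.npz',p=p,d=d,**{k:np.array(v) for k,v in camera_info(n).items()})
    cv2.imwrite(f'pics/{n}0.png',p[:,:,::-1])
E
```

```text
pics
0.0 [ 0.2310639  -0.60687005  0.22137752] [[-5.88504570e-04  3.55798109e-01 -9.34562657e-01]
 [ 1.98198727e-03 -9.34560568e-01 -3.55798561e-01]
 [-9.99997863e-01 -2.06168037e-03 -1.55194157e-04]] 0.09495262445497055 0.008
```

View pics/scene0.png

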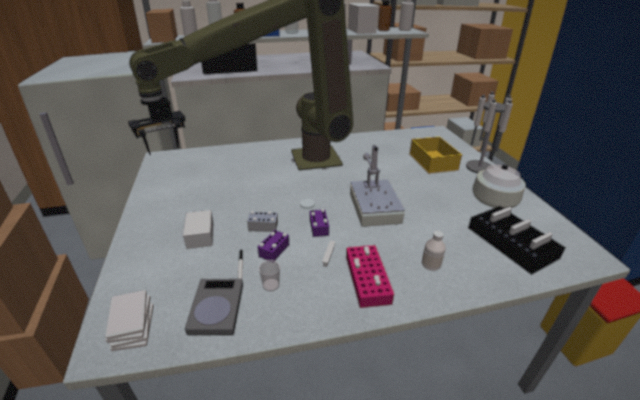

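View pics/side0.png

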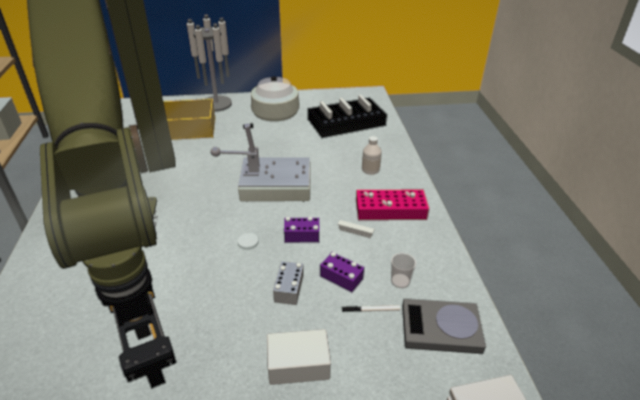

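```bash
cat > h.py <<'E'
import numpy as np,cv2
def load(f): return np.load(f)
def K(c): return np.array([[float(c['fx']),0,float(c['cx'])],[0,float(c['fy']),float(c['cy'])],[0,0,1]])
def cloud(c,d):
    h,w=d.shape;v,u=np.mgrid[:h,:w].astype(np.float32)
    n=cv2.undistortPoints(np.stack([u.ravel(),v.ravel()],1)[:,None],K(c),np.array(c['dist'],float))[:,0]
    P=np.c_[n,np.ones(len(n))]*d.reshape(-1,1)
    R=cv2.Rodrigues(np.array(c['rvec'],float))[0]
    return ((P-np.array(c['tvec'],float).ravel())@R).reshape(h,w,3)
def proj(c,X): return cv2.projectPoints(np.array(X,float).reshape(-1,3),np.array(c['rvec'],float),np.array(c['tvec'],float),K(c),np.array(c['dist'],float))[0][:,0]
E
python3 - <<'E'
from h import *
a=load('pics/scene0.npz');b=load('pics/side0.npz')
def crop(p,x0,x1,y0,y1,s): return cv2.resize(p[y0:y1,x0:x1,::-1],None,fx=s,fy=s,interpolation=cv2.INTER_CUBIC)
c1=crop(a['p'],230,410,140,260,4.4)[:300*2]
cv2.imwrite('pics/c1.png',c1)
cv2.imwrite('pics/c2.png',crop(b['p'],190,370,110,310,3))
for n,f,pts in [('scene',a,[(375,215),(378,200),(263,221),(370,158),(265,216)]),('side',b,[(275,170),(215,152),(289,275),(250,127),(302,225)])]:
    P=cloud(f,f['d'])
    for u,v in pts: print(n,u,v,P[v,u].round(3),f['d'][v,u])
E
```

```text
scene 375 215 [0.561 0.077 0.057] 1.2081934
scene 378 200 [0.497 0.111 0.071] 1.2594851
scene 263 221 [ 0.499 -0.291  0.048] 1.1952746
scene 370 158 [0.299 0.148 0.132] 1.3956891
scene 265 216 [ 0.472 -0.281  0.047] 1.2197227
side 275 170 [0.462 0.116 0.068] 1.4640665
side 215 152 [0.292 0.122 0.139] 1.4085479
side 289 275 [ 0.474 -0.289  0.042] 1.1652634
side 250 127 [ 0.385  0.505 -0.002] 1.8037367
side 302 225 [ 0.521 -0.114  0.044] 1.3051724
```

View pics/c1.png

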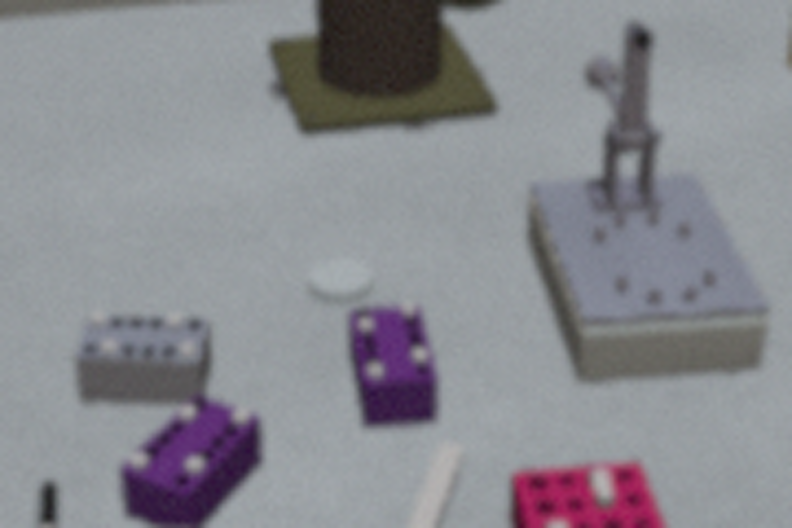

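View pics/c2.png

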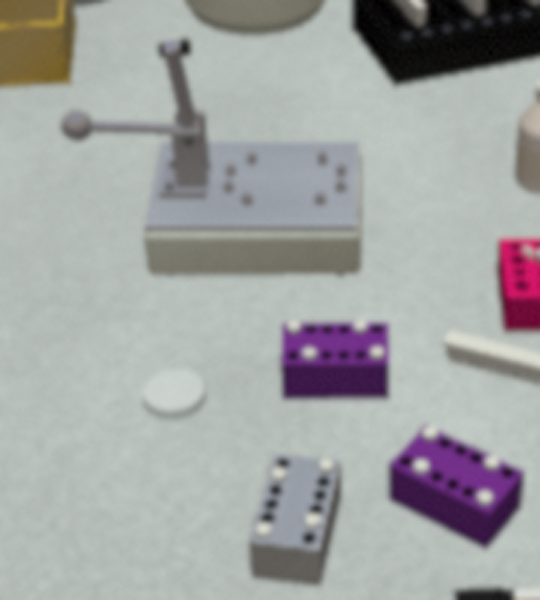

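```bash
python3 - <<'E'
from h import *
for n in ['scene','side']:
    f=load(f'pics/{n}0.npz');P=cloud(f,f['d']);d=f['d'];p=f['p'].astype(int)
    # shaker
    m=(d>0)&(P[...,2]>.055)&(P[...,2]<.08)&(P[...,0]>.3)&(P[...,0]<.68)&(P[...,1]>-.02)&(P[...,1]<.25)
    xy=P[m][:,:2]; print(n,m.sum(),xy.min(0),xy.max(0),np.median(P[m][:,2]))
    print(cv2.minAreaRect((xy*1000).astype(np.float32)))
    m=(d>0)&(P[...,2]>.035)&(P[...,2]<.055)&(np.hypot(P[...,0]-.48,P[...,1]+.285)<.075)
    m&=(abs(p[...,0]-p[...,1])<30)
    xy=P[m][:,:2]; print('block',m.sum(),np.median(P[m][:,2]),cv2.minAreaRect((xy*1000).astype(np.float32)))
    m=(d>0)&(P[...,2]>.1)&(P[...,2]<.17)&(P[...,0]>.26)&(P[...,0]<.325)&(P[...,1]>.08)&(P[...,1]<.2)
    print('knob',m.sum(),P[m].mean(0),P[m].min(0),P[m].max(0))
    m=(d>0)&(P[...,2]>.09)&(P[...,2]<.26)&(P[...,0]>.325)&(P[...,0]<.5)&(P[...,1]>.05)&(P[...,1]<.2)
    Q=P[m]
    for z in np.arange(.09,.25,.02):
        k=abs(Q[:,2]-z)<.01
        if k.sum(): print('arm',z.round(2),k.sum(),Q[k].mean(0).round(3))
E
```

```text
scene 1442 [0.34691167 0.03407755] [0.57059058 0.20230387] 0.07010823715658077
((458.8818359375, 117.53596496582031), (149.78973388671875, 213.14886474609375), 83.67571258544922)
block 356 0.04605145526249728 ((488.89898681640625, -293.32147216796875), (103.64669036865234, 99.59043884277344), 73.05818176269531)
knob 44 [0.29878108 0.13361626 0.14120124] [0.27991881 0.12212065 0.12731544] [0.31971661 0.14843288 0.14956636]
arm 0.09 22 [0.401 0.125 0.095]
arm 0.11 35 [0.402 0.123 0.11 ]
arm 0.13 70 [0.393 0.122 0.134]
arm 0.15 44 [0.396 0.125 0.148]
arm 0.17 33 [0.397 0.123 0.169]
arm 0.19 36 [0.397 0.125 0.19 ]
arm 0.21 27 [0.396 0.123 0.211]
arm 0.23 23 [0.394 0.125 0.224]
side 2003 [0.35110097 0.02878954] [0.57052837 0.19969619] 0.06772361139217434
((460.67529296875, 114.86451721191406), (155.39793395996094, 206.17526245117188), 83.96726989746094)
block 776 0.044016093304818454 ((491.6658935546875, -299.5066833496094), (100.2225570678711, 97.16949462890625), 74.61347198486328)
knob 104 [0.29800699 0.12694741 0.1392799 ] [0.28023715 0.11488836 0.12424175] [0.32356931 0.14115427 0.15122456]
arm 0.09 37 [0.401 0.11  0.094]
arm 0.11 61 [0.399 0.108 0.11 ]
arm 0.13 178 [0.381 0.119 0.133]
arm 0.15 38 [0.399 0.117 0.149]
arm 0.17 35 [0.398 0.117 0.171]
arm 0.19 33 [0.394 0.117 0.19 ]
arm 0.21 43 [0.392 0.117 0.211]
arm 0.23 42 [0.394 0.121 0.224]
```

```bash
cat >> h.py <<'E'
def plan(tgt,yaw=None,step=28.,turn=6.5,n=None):
    from cell import manip
    from scipy.spatial.transform import Rotation as Ro
    s=manip.observe();p=np.array(s['ee_pos']);R=np.array(s['eef_rot'])
    if yaw is None: ya=0
    else:
        y0=np.degrees(np.arctan2(R[1,1],R[0,1])); ya=(yaw-y0+180)%360-180
    # desired final: tool x down exactly, y at yaw
    yy=np.radians((yaw if yaw is not None else np.degrees(np.arctan2(R[1,1],R[0,1]))))
    x=np.array([0,0,-1.]);y=np.array([np.cos(yy),np.sin(yy),0]);Rt=np.c_[x,y,np.cross(x,y)]
    dv=(np.array(tgt)-p)*1000
    rv=Ro.from_matrix(R.T@Rt).as_rotvec(degrees=True)
    N=n or int(max(np.ceil(np.linalg.norm(dv)/step),np.ceil(np.linalg.norm(rv)/turn),1))
    rows=[];Rc=R
    for i in range(N):
        r=(rv/N).round(2); rows.append([*(Rc.T@dv/N).round(1).tolist(),*r.tolist()])
        Rc=Rc@Ro.from_rotvec(r,degrees=True).as_matrix()
    print('t',s['time'],'pos',p.round(4),'F',np.round(s['contact_force'],2),'op',round(s['opening'],4),'q',np.round(s['q'],2),'dist',np.linalg.norm(dv).round(1),'yaw',ya.round(1) if yaw is not None else '')
    for i in range(0,N,12): print(rows[i:i+12])
E
python3 - <<'E'
from h import *
plan([.50,.10,.36],-96.2)
E
```

```text
t 0.1 pos [ 0.2311 -0.6069  0.2215] F [-0.69  0.09  0.01] op 0.0954 q [-1.29  0.12  1.65  0.    1.37 -0.08] dist 768.9 yaw -27.0
[[-4.9, -20.2, -18.0, 0.97, 0.0, 0.0], [-4.9, -20.5, -17.6, 0.97, 0.0, 0.0], [-4.9, -20.8, -17.3, 0.97, 0.0, 0.0], [-4.9, -21.1, -16.9, 0.97, 0.0, 0.0], [-4.9, -21.4, -16.6, 0.97, 0.0, 0.0], [-4.9, -21.6, -16.2, 0.97, 0.0, 0.0], [-4.9, -21.9, -15.8, 0.97, 0.0, 0.0], [-4.9, -22.2, -15.4, 0.97, 0.0, 0.0], [-4.9, -22.4, -15.1, 0.97, 0.0, 0.0], [-4.9, -22.7, -14.7, 0.97, 0.0, 0.0], [-4.9, -22.9, -14.3, 0.97, 0.0, 0.0], [-4.9, -23.2, -13.9, 0.97, 0.0, 0.0]]
[[-4.9, -23.4, -13.5, 0.97, 0.0, 0.0], [-4.9, -23.6, -13.1, 0.97, 0.0, 0.0], [-4.9, -23.8, -12.7, 0.97, 0.0, 0.0], [-4.9, -24.1, -12.3, 0.97, 0.0, 0.0], [-4.9, -24.3, -11.9, 0.97, 0.0, 0.0], [-4.9, -24.5, -11.5, 0.97, 0.0, 0.0], [-4.9, -24.6, -11.1, 0.97, 0.0, 0.0], [-4.9, -24.8, -10.7, 0.97, 0.0, 0.0], [-4.9, -25.0, -10.2, 0.97, 0.0, 0.0], [-4.9, -25.2, -9.8, 0.97, 0.0, 0.0], [-4.9, -25.3, -9.4, 0.97, 0.0, 0.0], [-4.9, -25.5, -9.0, 0.97, 0.0, 0.0]]
[[-4.9, -25.6, -8.5, 0.97, 0.0, 0.0], [-4.9, -25.8, -8.1, 0.97, 0.0, 0.0], [-4.9, -25.9, -7.6, 0.97, 0.0, 0.0], [-4.9, -26.0, -7.2, 0.97, 0.0, 0.0]]
```

```bash
python3 - <<'E'
from h import *
plan([.47,-.29,.36],-90,step=36)
E
```

```text
t 0.1 pos [ 0.2311 -0.6069  0.2215] F [-0.69  0.09  0.01] op 0.0954 q [-1.29  0.12  1.65  0.    1.37 -0.08] dist 420.3 yaw -20.8
[[-11.5, -17.6, -28.0, 1.74, 0.0, 0.01], [-11.5, -18.5, -27.5, 1.74, 0.0, 0.01], [-11.5, -19.3, -26.9, 1.74, 0.0, 0.01], [-11.5, -20.1, -26.3, 1.74, 0.0, 0.01], [-11.5, -20.9, -25.7, 1.74, 0.0, 0.01], [-11.5, -21.6, -25.0, 1.74, 0.0, 0.01], [-11.5, -22.4, -24.3, 1.74, 0.0, 0.01], [-11.5, -23.1, -23.7, 1.74, 0.0, 0.01], [-11.5, -23.8, -22.9, 1.74, 0.0, 0.01], [-11.5, -24.5, -22.2, 1.74, 0.0, 0.01], [-11.5, -25.2, -21.5, 1.74, 0.0, 0.01], [-11.5, -25.8, -20.7, 1.74, 0.0, 0.01]]
```

Request:
send_rows(targets=[[-11.5,-17.6,-28,1.74,0,0],[-11.5,-18.5,-27.5,1.74,0,0],[-11.5,-19.3,-26.9,1.74,0,0],[-11.5,-20.1,-26.3,1.74,0,0],[-11.5,-20.9,-25.7,1.74,0,0],[-11.5,-21.6,-25,1.74,0,0],[-11.5,-22.4,-24.3,1.74,0,0],[-11.5,-23.1,-23.7,1.74,0,0],[-11.5,-23.8,-22.9,1.74,0,0],[-11.5,-24.5,-22.2,1.74,0,0],[-11.5,-25.2,-21.5,1.74,0,0],[-11.5,-25.8,-20.7,1.74,0,0]])

```text
time: 1.1
ee_pos: [0.4707, -0.2888, 0.3607]
eef_rot: [[-0.001, -0.002, -1.0], [0.0, -1.0, 0.002], [-1.0, -0.0, 0.001]]
contact_force: [0.1, -0.9, 0.5]
opening: 0.0949
```

Request:
send_rows(targets=[[0,0,0,0,0,0]])

```text
time: 1.18
ee_pos: [0.4732, -0.2868, 0.3633]
eef_rot: [[0.004, 0.004, -1.0], [-0.0, -1.0, -0.004], [-1.0, 0.001, -0.004]]
contact_force: [-1.5, -0.3, 1.3]
opening: 0.0949
```

```bash
cat >> h.py <<'E'
def shot(name,fn):
    from cell import camera,camera_info
    c=camera_info(name);p,d=camera(name)
    np.savez(f'pics/{fn}.npz',p=p,d=d,**{k:np.array(v) for k,v in c.items()});cv2.imwrite(f'pics/{fn}.png',p[:,:,::-1])
E
python3 - <<'E'
from h import *
shot('wrist','w1')
plan([.47,.11,.36],-96.2)
E
```

```text
t 1.2333 pos [ 0.4718 -0.2885  0.362 ] F [ 0.11 -0.58  0.51] op 0.095 q [-0.65 -0.14  1.68  0.    1.6   0.92] dist 398.6 yaw -6.4
[[0.1, -26.6, 0.0, 0.43, -0.01, -0.0], [0.1, -26.6, 0.2, 0.43, -0.01, -0.0], [0.1, -26.6, 0.4, 0.43, -0.01, -0.0], [0.1, -26.6, 0.6, 0.43, -0.01, -0.0], [0.1, -26.6, 0.8, 0.43, -0.01, -0.0], [0.1, -26.6, 1.0, 0.43, -0.01, -0.0], [0.1, -26.5, 1.2, 0.43, -0.01, -0.0], [0.1, -26.5, 1.4, 0.43, -0.01, -0.0], [0.1, -26.5, 1.6, 0.43, -0.01, -0.0], [0.1, -26.5, 1.8, 0.43, -0.01, -0.0], [0.1, -26.5, 2.0, 0.43, -0.01, -0.0], [0.1, -26.5, 2.2, 0.43, -0.01, -0.0]]
[[0.1, -26.5, 2.4, 0.43, -0.01, -0.0], [0.1, -26.4, 2.6, 0.43, -0.01, -0.0], [0.1, -26.4, 2.8, 0.43, -0.01, -0.0]]
```

View pics/w1.png

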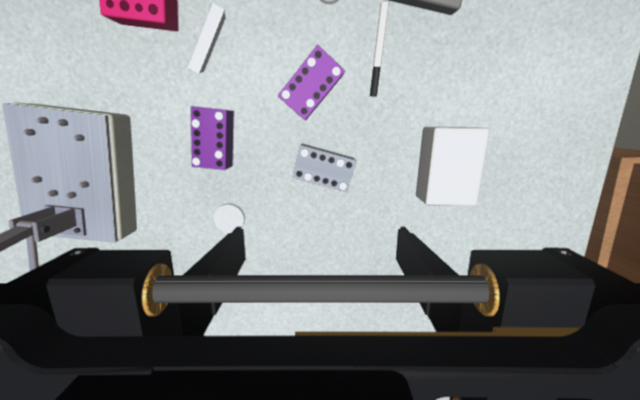

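```bash
cat > blk.py <<'E'
from h import *
import sys
f=load(f'pics/{sys.argv[1]}.npz');P=cloud(f,f['d']);d=f['d'];p=f['p'].astype(int)
c0=np.array([float(sys.argv[2]),float(sys.argv[3])]);zt=float(sys.argv[4])
m=(d>0)&(abs(P[...,2]-zt)<.008)&(np.hypot(P[...,0]-c0[0],P[...,1]-c0[1])<.08)
sat=p.max(2)-p.min(2); m&=(sat<50)
m=m.astype(np.uint8);n,l,st,_=cv2.connectedComponentsWithStats(m);i=1+st[1:,4].argmax();k=l==i
xy=P[k][:,:2]*1000;r=cv2.minAreaRect(xy.astype(np.float32));print(k.sum(),st[i],np.median(P[k][:,2]),r)
h=cv2.convexHull(xy.astype(np.float32))
q=xy-np.array(r[0]);print(np.degrees(np.linalg.svd(q-q.mean(0),full_matrices=False)[2]@np.eye(2))*0+np.linalg.svd(q-q.mean(0),full_matrices=False)[2], xy.mean(0))
x,y,w,hh=st[i][:4]
cv2.imwrite(f'pics/{sys.argv[1]}_blk.png',cv2.resize(f['p'][max(y-25,0):y+hh+25,max(x-40,0):x+w+40,::-1],None,fx=4,fy=4,interpolation=cv2.INTER_CUBIC))
E
python3 blk.py w1 .48 -.287 .044
python3 - <<'E'
from h import *
f=load('pics/w1.npz');P=cloud(f,f['d'])
for u,v in [(325,160),(300,140),(212,120),(60,150),(30,131),(42,120),(62,121),(79,137)]: print(u,v,P[v,u].round(4))
E
```

```text
1962 [ 292  145   65   48 1962] 0.0437318322862725 ((470.02056884765625, -292.93218994140625), (95.7750015258789, 56.188392639160156), 74.7292709350586)
[[-0.25849978 -0.96601132]
 [ 0.96601132 -0.25849978]] [ 470.99537393 -292.81278311]
325 160 [ 0.4851 -0.2949  0.0428]
300 140 [ 5.142e-01 -2.516e-01 -4.000e-04]
212 120 [ 0.5473 -0.1165  0.044 ]
60 150 [0.5013 0.1103 0.0671]
30 131 [0.5295 0.141  0.0742]
42 120 [0.5453 0.1181 0.0761]
62 121 [0.5442 0.0892 0.0769]
79 137 [0.5216 0.0694 0.0774]
```

View pics/w1_blk.png

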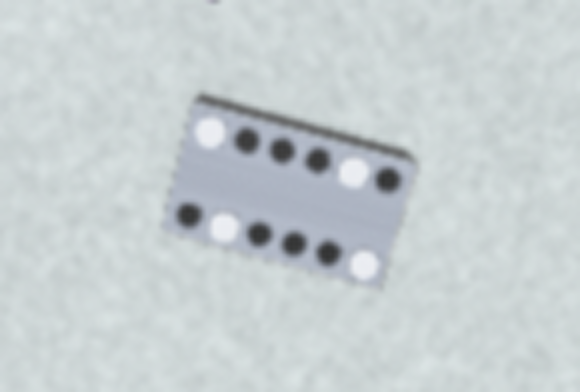

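The grey block at wrist pixel (325,167) is the target: it measures 95.8 x 56.2 mm with four capped tubes. The two at (212,137) and (312,82) are the purple look-alikes. Next I look at the shaker.

```bash
python3 - <<'E'
from h import *
plan([.41,.12,.36],-96.2,step=36)
E
```

```text
t 1.2333 pos [ 0.4718 -0.2885  0.362 ] F [ 0.11 -0.58  0.51] op 0.095 q [-0.65 -0.14  1.68  0.    1.6   0.92] dist 413.2 yaw -6.4
[[0.1, -34.1, 5.0, 0.54, -0.01, -0.01], [0.1, -34.0, 5.3, 0.54, -0.01, -0.01], [0.1, -34.0, 5.7, 0.54, -0.01, -0.01], [0.1, -33.9, 6.0, 0.54, -0.01, -0.01], [0.1, -33.9, 6.3, 0.54, -0.01, -0.01], [0.1, -33.8, 6.6, 0.54, -0.01, -0.01], [0.2, -33.7, 6.9, 0.54, -0.01, -0.01], [0.2, -33.7, 7.2, 0.54, -0.01, -0.01], [0.2, -33.6, 7.6, 0.54, -0.01, -0.01], [0.2, -33.5, 7.9, 0.54, -0.01, -0.01], [0.2, -33.4, 8.2, 0.54, -0.01, -0.01], [0.2, -33.4, 8.5, 0.54, -0.01, -0.01]]
```

Request:
send_rows(targets=[[0,-34,5,0.54,0,0],[0,-34,5.3,0.54,0,0],[0,-34,5.7,0.54,0,0],[0,-34,6,0.54,0,0],[0,-34,6.3,0.54,0,0],[0,-34,6.6,0.54,0,0],[0,-33.7,7,0.54,0,0],[0,-33.7,7.2,0.54,0,0],[0,-33.6,7.6,0.54,0,0],[0,-33.5,8,0.54,0,0],[0,-33.4,8.2,0.54,0,0],[0,-33.4,8.5,0.54,0,0]], grip=1.0)

```text
time: 2.23
ee_pos: [0.4094, 0.1194, 0.3597]
eef_rot: [[-0.001, -0.115, -0.993], [-0.001, -0.993, 0.115], [-1.0, 0.001, 0.001]]
contact_force: [1.8, 0.0, -0.7]
opening: 0.0207
```

Request:
send_rows(targets=[[0,0,0,0,0,0],[0,0,0,0,0,0]])

```text
time: 2.4
ee_pos: [0.4097, 0.1193, 0.3597]
eef_rot: [[-0.001, -0.11, -0.994], [-0.001, -0.994, 0.11], [-1.0, 0.001, 0.001]]
contact_force: [0.6, -0.6, 0.1]
opening: 0.007
```

```bash
python3 - <<'E'
from h import *
shot('wrist','w2')
plan([.30,.133,.24],-96.2)
E
```

```text
t 2.45 pos [0.4099 0.1183 0.3598] F [ 0.47 -0.35 -0.09] op 0.0034 q [ 0.16 -0.44  1.92 -0.    1.66  1.84] dist 163.3 yaw 0.3
[[20.0, -0.4, 18.5, -0.05, 0.01, -0.01], [20.0, -0.4, 18.5, -0.05, 0.01, -0.01], [20.0, -0.4, 18.5, -0.05, 0.01, -0.01], [20.0, -0.4, 18.5, -0.05, 0.01, -0.01], [20.0, -0.4, 18.5, -0.05, 0.01, -0.01], [20.0, -0.4, 18.5, -0.05, 0.01, -0.01]]
```

View pics/w2.png

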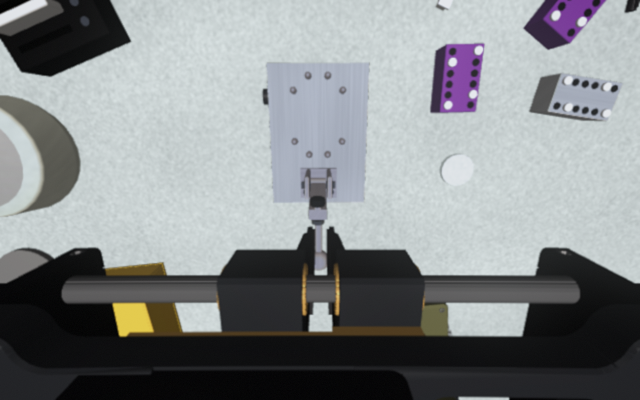

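```bash
python3 - <<'E'
from h import *
f=load('pics/w2.npz');P=cloud(f,f['d']);d=f['d'];p=f['p']
cv2.imwrite('pics/w2c.png',cv2.resize(p[50:215,250:390,::-1],None,fx=3.5,fy=3.5,interpolation=cv2.INTER_CUBIC))
m=(d>0)&(abs(P[...,2]-.068)<.006)&(P[...,0]>.3)&(P[...,0]<.68)&(P[...,1]>-.02)&(P[...,1]<.25)
m=m.astype(np.uint8);n,l,st,_=cv2.connectedComponentsWithStats(m);i=1+st[1:,4].argmax();k=l==i
r=cv2.minAreaRect((P[k][:,:2]*1000).astype(np.float32));print(r,np.median(P[k][:,2]))
b=cv2.boxPoints(r)
# pins by depth
m=((d>0)&(P[...,2]>.0725)&(P[...,2]<.09)&k.any()).astype(np.uint8)
m[:60]=0;m[165:]=0;m[:,:270]=0;m[:,365:]=0
n,l,st,ce=cv2.connectedComponentsWithStats(m)
T=[]
for i in range(1,n):
    if st[i,4]>3:
        q=P[l==i]; print(st[i,4],ce[i].round(1),((q.min(0)+q.max(0))/2).round(4),q.mean(0).round(4)); T.append(((q.min(0)+q.max(0))/2)[:2])
T=np.array(T);print(len(T),T.mean(0),cv2.minAreaRect((T*1000).astype(np.float32)))
E
```

```text
((459.02001953125, 116.72959899902344), (146.2666473388672, 206.82691955566406), 83.82613372802734) 0.06758760924670983
41 [307.8  74.6] [0.5459 0.1211 0.0775] [0.5454 0.1213 0.0764]
38 [327.5  74.4] [0.5427 0.0937 0.0772] [0.5426 0.0939 0.0768]
46 [292.9  89.9] [0.528  0.1449 0.0768] [0.5277 0.1447 0.0765]
44 [342.6  89.6] [0.5206 0.0741 0.0771] [0.5204 0.0746 0.0768]
32 [294.5 141.5] [0.4561 0.1523 0.0768] [0.4563 0.1522 0.0768]
35 [341.6 141.3] [0.449  0.082  0.0767] [0.4489 0.0826 0.0766]
31 [308.8 154.5] [0.4348 0.1332 0.0769] [0.4348 0.1334 0.0764]
32 [327.5 154.5] [0.4315 0.1054 0.0766] [0.4318 0.1054 0.0767]
8 [0.48857271 0.11333991] ((488.7080078125, 113.41456604003906), (71.23209381103516, 112.01923370361328), 83.7201919555664)
```

View pics/w2c.png

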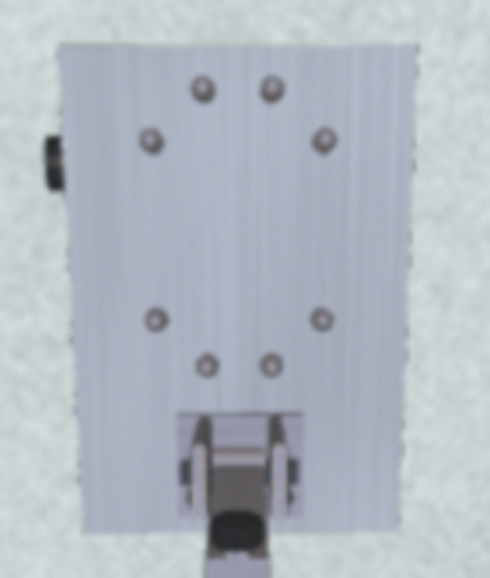

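```bash
python3 - <<'E'
from h import *
plan([.291,.135,.175],-96.2,step=24)
E
```

```text
t 2.45 pos [0.4099 0.1183 0.3598] F [ 0.47 -0.35 -0.09] op 0.0034 q [ 0.16 -0.44  1.92 -0.    1.66  1.84] dist 220.4 yaw 0.3
[[18.5, -0.3, 12.0, -0.03, 0.01, -0.01], [18.5, -0.3, 12.0, -0.03, 0.01, -0.01], [18.5, -0.3, 12.0, -0.03, 0.01, -0.01], [18.5, -0.3, 12.0, -0.03, 0.01, -0.01], [18.5, -0.3, 12.0, -0.03, 0.01, -0.01], [18.5, -0.4, 12.0, -0.03, 0.01, -0.01], [18.5, -0.4, 12.0, -0.03, 0.01, -0.01], [18.5, -0.4, 12.0, -0.03, 0.01, -0.01], [18.5, -0.4, 12.0, -0.03, 0.01, -0.01], [18.5, -0.4, 12.0, -0.03, 0.01, -0.01]]
```

Request:
send_rows(targets=[[18.5,-0.3,12,0,0,0],[18.5,-0.3,12,0,0,0],[18.5,-0.3,12,0,0,0],[18.5,-0.3,12,0,0,0],[18.5,-0.3,12,0,0,0],[18.5,-0.4,12,0,0,0],[18.5,-0.4,12,0,0,0],[18.5,-0.4,12,0,0,0],[18.5,-0.4,12,0,0,0],[18.5,-0.4,12,0,0,0],[0,0,0,0,0,0],[0,0,0,0,0,0]])

```text
time: 3.45
ee_pos: [0.2911, 0.1348, 0.1748]
eef_rot: [[-0.001, -0.115, -0.993], [-0.001, -0.993, 0.115], [-1.0, 0.001, 0.001]]
contact_force: [0.1, 0.5, 1.0]
opening: 0.0004
```

```bash
python3 - <<'E'
from h import *
shot('wrist','w3')
plan([.291,.135,.158],-96.2,step=24)
f=load('pics/w3.npz');P=cloud(f,f['d']);d=f['d']
m=(d>0)&(P[...,2]>.1)&(P[...,2]<.17)&(P[...,0]>.26)&(P[...,0]<.325)&(P[...,1]>.08)&(P[...,1]<.2)
print('knob',m.sum(),P[m].mean(0) if m.any() else '')
E
```

```text
t 3.5 pos [0.2921 0.1351 0.1762] F [ 0.67 -0.61  0.21] op 0.0005 q [ 0.27 -0.69  2.37 -0.    1.45  1.95] dist 18.3 yaw 0.4
[[18.2, 0.2, 1.1, -0.43, -0.06, -0.0]]
knob 1223 [0.30278995 0.13388747 0.14159835]
```

View pics/w3.png

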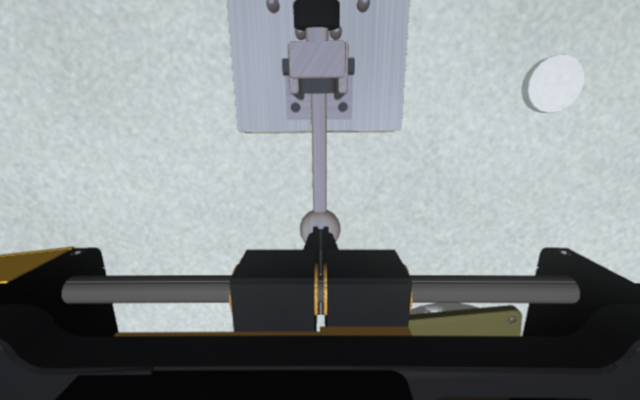

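Request:
send_rows(targets=[[7,0,0,0,0,0],[5,0,0,0,0,0],[2,0,0,0,0,0],[1,0,0,0,0,0],[1,0,0,0,0,0],[1,0,0,0,0,0],[0,0,0,0,0,0]])

```text
time: 4.08
ee_pos: [0.2913, 0.136, 0.1586]
eef_rot: [[-0.0, -0.113, -0.994], [-0.0, -0.994, 0.113], [-1.0, 0.0, 0.0]]
contact_force: [0.4, 0.8, 0.9]
opening: 0.0001
```

```bash
python3 - <<'E'
from h import *
from scipy.optimize import least_squares
from cell import manip
s=manip.observe();print(s['ee_pos'],s['contact_force'])
for n in ['w3','side0','scene0']:
    f=load(f'pics/{n}.npz');P=cloud(f,f['d']);d=f['d'];p=f['p'].astype(int)
    m=(d>0)&(np.linalg.norm(P-[.292,.135,.135],axis=2)<.025)&(p.mean(2)>80)
    Q=P[m]
    r=least_squares(lambda c:np.linalg.norm(Q-c,axis=1)-.015,[.291,.135,.135],loss='soft_l1',f_scale=.001);print(n,len(Q),r.x,r.cost)
E
```

```text
[0.29129137 0.13600081 0.15860451] [0.43263147 0.7735593  0.92388732]
w3 1024 [0.29178909 0.13498668 0.13329334] 0.0012267596566149213
side0 92 [0.29284633 0.13480154 0.13501927] 0.0001150660164342219
scene0 40 [0.28948568 0.13778601 0.13520326] 4.914991132155019e-05
```

Request:
send_rows(targets=[[1,0,0,0,0,0],[1,0,0,0,0,0],[0,0,0,0,0,0],[0,0,0,0,0,0]])

```text
time: 4.42
ee_pos: [0.2915, 0.1361, 0.1579]
eef_rot: [[0.001, -0.113, -0.994], [0.0, -0.994, 0.113], [-1.0, -0.0, -0.001]]
contact_force: [-2.0, -0.8, 5.7]
opening: 0.0003
```

Request:
send_rows(targets=[[1,0,0,0,0,0],[0.5,0,0,0,0,0],[0,0,0,0,0,0],[0,0,0,0,0,0],[0,0,0,0,0,0]])

```text
time: 4.83
ee_pos: [0.2916, 0.1361, 0.1578]
eef_rot: [[0.001, -0.113, -0.994], [0.0, -0.994, 0.113], [-1.0, -0.0, -0.001]]
contact_force: [-6.5, -1.7, 11.3]
opening: 0.0003
```

```bash
python3 - <<'E'
from h import *
shot('side','s1')
from cell import manip
s=manip.observe();print(s['time'],s['ee_pos'],s['contact_force'])
f=load('pics/s1.npz');cv2.imwrite('pics/s1c.png',cv2.resize(f['p'][90:220,160:340,::-1],None,fx=4,fy=4,interpolation=cv2.INTER_CUBIC))
E
```

```text
4.8833 [0.29162399 0.1360836  0.15776124] [-6.28913306 -1.32878529 10.63511956]
```

View pics/s1c.png

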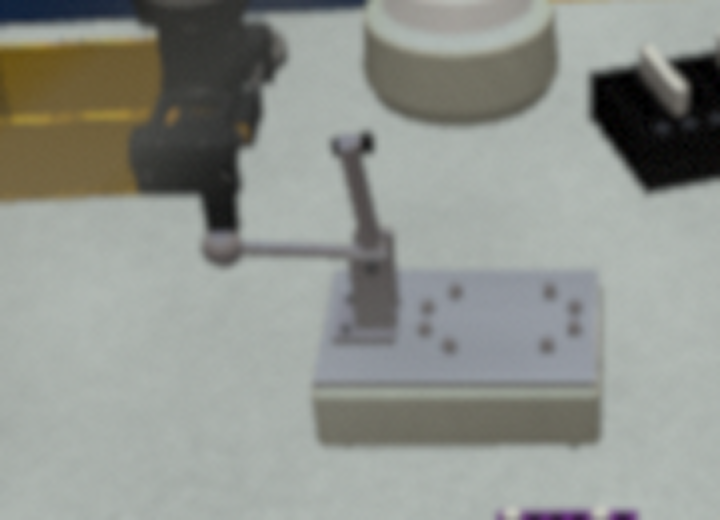

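Request:
send_rows(targets=[[-8,0,0,0,0,0],[-20,0,0,0,0,0],[-30,0,0,0,0,0],[-30,0,0,0,0,0]], grip=0.0)

```text
time: 5.22
ee_pos: [0.2906, 0.1358, 0.2434]
eef_rot: [[-0.002, -0.113, -0.994], [-0.001, -0.994, 0.113], [-1.0, 0.001, 0.002]]
contact_force: [1.3, -0.5, 0.0]
opening: 0.0215
```

```bash
python3 - <<'E'
from h import *
plan([.47,-.293,.34],-15.3,step=34)
E
```

```text
t 5.2167 pos [0.2906 0.1358 0.2434] F [ 1.31 -0.52  0.01] op 0.0215 q [ 0.27 -0.72  2.28 -0.    1.58  1.95] dist 474.7 yaw 81.2
[[-6.9, 29.0, -16.2, -5.8, 0.01, 0.0], [-6.9, 30.5, -13.2, -5.8, 0.01, 0.0], [-6.9, 31.6, -10.0, -5.8, 0.01, 0.0], [-6.9, 32.5, -6.8, -5.8, 0.01, 0.0], [-6.9, 33.0, -3.5, -5.8, 0.01, 0.0], [-6.9, 33.2, -0.1, -5.8, 0.01, 0.0], [-6.9, 33.0, 3.2, -5.8, 0.01, 0.0], [-6.9, 32.5, 6.6, -5.8, 0.01, 0.0], [-6.9, 31.7, 9.8, -5.8, 0.01, 0.0], [-6.9, 30.6, 13.0, -5.8, 0.01, 0.0], [-6.9, 29.1, 16.0, -5.8, 0.01, 0.0], [-6.9, 27.3, 18.8, -5.8, 0.01, 0.0]]
[[-6.9, 25.3, 21.5, -5.8, 0.01, 0.0], [-6.9, 23.0, 24.0, -5.8, 0.01, 0.0]]
```

Request:
send_rows(targets=[[-7,29,-16.2,-5.8,0,0],[-7,30.5,-13.2,-5.8,0,0],[-7,31.6,-10,-5.8,0,0],[-7,32.5,-6.8,-5.8,0,0],[-7,33,-3.5,-5.8,0,0],[-7,33.2,0,-5.8,0,0],[-7,33,3.2,-5.8,0,0],[-7,32.5,6.6,-5.8,0,0],[-7,31.7,9.8,-5.8,0,0],[-7,30.6,13,-5.8,0,0],[-7,29,16,-5.8,0,0],[-7,27.3,18.8,-5.8,0,0]])

```text
time: 6.22
ee_pos: [0.431, -0.2266, 0.3251]
eef_rot: [[0.0, 0.878, -0.479], [-0.0, -0.479, -0.878], [-1.0, 0.0, -0.0]]
contact_force: [0.5, -0.4, -0.1]
opening: 0.0943
```

Request:
send_rows(targets=[[-7,25.3,21.5,-5.8,0,0],[-7,23,24,-5.8,0,0],[0,0,0,0,0,0],[0,0,0,0,0,0],[0,0,0,0,0,0]])

```text
time: 6.63
ee_pos: [0.454, -0.2866, 0.3384]
eef_rot: [[-0.001, 0.954, -0.298], [0.001, -0.298, -0.954], [-1.0, -0.001, -0.001]]
contact_force: [0.3, 0.4, 0.6]
opening: 0.0953
```

```bash
python3 - <<'E'
from h import *
shot('wrist','w4')
plan([.47,-.293,.075],-15.3)
E
python3 blk.py w4 .47 -.293 .044
```

```text
t 6.6833 pos [ 0.4539 -0.2861  0.3385] F [-0.13 -0.12 -0.27] op 0.0952 q [-0.66 -0.17  1.75  0.    1.57 -0.36] dist 264.0 yaw 2.0
[[26.3, 1.8, 0.2, -0.2, -0.0, 0.0], [26.3, 1.8, 0.2, -0.2, -0.0, 0.0], [26.3, 1.8, 0.2, -0.2, -0.0, 0.0], [26.3, 1.8, 0.2, -0.2, -0.0, 0.0], [26.3, 1.8, 0.2, -0.2, -0.0, 0.0], [26.3, 1.7, 0.2, -0.2, -0.0, 0.0], [26.3, 1.7, 0.2, -0.2, -0.0, 0.0], [26.3, 1.7, 0.2, -0.2, -0.0, 0.0], [26.3, 1.7, 0.2, -0.2, -0.0, 0.0], [26.3, 1.7, 0.2, -0.2, -0.0, 0.0]]
2167 [ 313  138   37   62 2167] 0.04381385512737345 ((470.56158447265625, -293.1676025390625), (96.12276458740234, 56.06059265136719), 74.84644317626953)
[[-0.25309453 -0.96744155]
 [ 0.96744155 -0.25309453]] [ 470.9226005  -291.71970793]
```

View pics/w4.png

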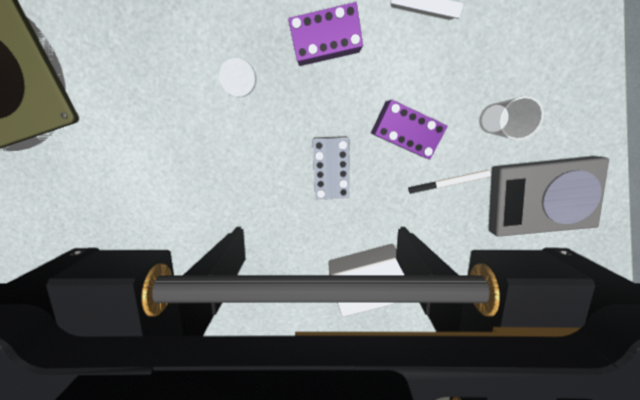

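Request:
send_rows(targets=[[26.3,1.8,0.2,-0.2,0,0],[26.3,1.8,0.2,-0.2,0,0],[26.3,1.8,0.2,-0.2,0,0],[26.3,1.8,0.2,-0.2,0,0],[26.3,1.8,0.2,-0.2,0,0],[26.3,1.8,0.2,-0.2,0,0],[26.3,1.8,0.2,-0.2,0,0],[26.3,1.8,0.2,-0.2,0,0],[26.3,1.8,0.2,-0.2,0,0],[26.3,1.8,0.2,-0.2,0,0],[0,0,0,0,0,0],[0,0,0,0,0,0]])

```text
time: 7.68
ee_pos: [0.4698, -0.2921, 0.0747]
eef_rot: [[-0.003, 0.965, -0.263], [0.002, -0.263, -0.965], [-1.0, -0.003, -0.001]]
contact_force: [-0.1, -0.9, 0.6]
opening: 0.0949
```

```bash
python3 - <<'E'
from h import *
plan([.4706,-.2932,.015],-15.2,step=15)
E
```

```text
t 7.6833 pos [ 0.4698 -0.2921  0.0747] F [-0.14 -0.89  0.58] op 0.0949 q [-0.65  0.05  1.99  0.    1.1  -0.39] dist 59.7 yaw 0.1
[[14.9, 0.3, 0.2, -0.01, -0.02, 0.05], [14.9, 0.3, 0.2, -0.01, -0.02, 0.05], [14.9, 0.3, 0.2, -0.01, -0.02, 0.05], [14.9, 0.3, 0.2, -0.01, -0.02, 0.05]]
```

Request:
send_rows(targets=[[15,0.3,0.2,0,0,0],[15,0.3,0.2,0,0,0],[15,0.3,0.2,0,0,0],[14,0.3,0.2,0,0,0],[0,0,0,0,0,0],[0,0,0,0,0,0]])

```text
time: 8.18
ee_pos: [0.4726, -0.2952, 0.0185]
eef_rot: [[0.001, 0.965, -0.264], [-0.001, -0.264, -0.965], [-1.0, 0.002, 0.001]]
contact_force: [0.9, 1.0, 0.5]
opening: 0.0953
```

Request:
send_rows(targets=[[0,0,0,0,0,0],[0,0,0,0,0,0],[0,0,0,0,0,0],[0,0,0,0,0,0],[0,0,0,0,0,0],[0,0,0,0,0,0],[0,0,0,0,0,0],[0,0,0,0,0,0],[0,0,0,0,0,0],[0,0,0,0,0,0]], grip=1.0)

```text
time: 9.02
ee_pos: [0.471, -0.2948, 0.0168]
eef_rot: [[-0.002, 0.965, -0.264], [0.001, -0.264, -0.965], [-1.0, -0.002, -0.0]]
contact_force: [-5.2, 1.2, 5.5]
opening: 0.0559
```

Request:
send_rows(targets=[[-5,0,0,0,0,0],[-10,0,0,0,0,0],[-20,0,0,0,0,0],[-28,0,0,0,0,0],[-28,0,0,0,0,0],[-28,0,0,0,0,0],[-20,0,0,0,0,0]])

```text
time: 9.6
ee_pos: [0.4728, -0.2955, 0.159]
eef_rot: [[0.003, 0.965, -0.264], [-0.002, -0.264, -0.965], [-1.0, 0.004, 0.001]]
contact_force: [1.2, -0.2, -4.6]
opening: 0.0557
```

```bash
python3 - <<'E'
from h import *
plan([.4873,.1136,.22],-96.2,step=28)
E
```

```text
t 9.6 pos [ 0.4728 -0.2955  0.159 ] F [ 1.24 -0.18 -4.63] op 0.0557 q [-0.66 -0.03  1.92  0.    1.25 -0.39] dist 413.9 yaw -80.9
[[-4.1, -6.3, -26.6, 5.39, -0.01, -0.02], [-4.1, -8.7, -25.9, 5.39, -0.01, -0.02], [-4.1, -11.1, -24.9, 5.39, -0.01, -0.02], [-4.1, -13.4, -23.8, 5.39, -0.01, -0.02], [-4.1, -15.6, -22.4, 5.39, -0.01, -0.02], [-4.1, -17.6, -20.8, 5.39, -0.01, -0.02], [-4.1, -19.5, -19.1, 5.39, -0.01, -0.02], [-4.1, -21.2, -17.2, 5.39, -0.01, -0.02], [-4.1, -22.7, -15.1, 5.39, -0.01, -0.02], [-4.1, -24.0, -12.9, 5.39, -0.01, -0.02], [-4.1, -25.1, -10.6, 5.39, -0.01, -0.02], [-4.1, -26.0, -8.2, 5.39, -0.01, -0.02]]
[[-4.1, -26.7, -5.7, 5.39, -0.01, -0.02], [-4.1, -27.1, -3.2, 5.39, -0.01, -0.02], [-4.1, -27.3, -0.6, 5.39, -0.01, -0.02]]
```

Request:
send_rows(targets=[[-4.5,-6.3,-26.6,5.4,0,0],[-4.5,-8.7,-25.9,5.4,0,0],[-4.5,-11.1,-24.9,5.4,0,0],[-4.5,-13.4,-23.8,5.4,0,0],[-4.5,-15.6,-22.4,5.4,0,0],[-4.5,-17.6,-20.8,5.4,0,0],[-4,-19.5,-19.1,5.4,0,0],[-4,-21.2,-17.2,5.4,0,0],[-4,-22.7,-15.1,5.4,0,0],[-4,-24,-12.9,5.4,0,0],[-4,-25.1,-10.6,5.4,0,0],[-4,-26,-8.2,5.4,0,0]])

```text
time: 10.6
ee_pos: [0.4837, 0.0337, 0.2071]
eef_rot: [[0.001, 0.167, -0.986], [0.0, -0.986, -0.167], [-1.0, -0.0, -0.001]]
contact_force: [-0.1, -0.7, -3.2]
opening: 0.056
```

Request:
send_rows(targets=[[-4,-26.7,-5.7,5.4,0,0],[-4,-27.1,-3.2,5.4,0,0],[-4,-27.3,-0.6,5.4,0,0],[0,0,0,0,0,0],[0,0,0,0,0,0],[0,0,0,0,0,0]])

```text
time: 11.1
ee_pos: [0.4868, 0.1139, 0.2186]
eef_rot: [[-0.0, -0.108, -0.994], [-0.0, -0.994, 0.108], [-1.0, 0.0, 0.0]]
contact_force: [0.5, 0.6, -3.4]
opening: 0.056
```

```bash
python3 - <<'E'
from h import *
shot('wrist','w5')
plan([.4873,.1136,.22],-96.2,step=28)
f=load('pics/w5.npz');P=cloud(f,f['d']);d=f['d']
m=(d>0)&(abs(P[...,2]-.248)<.02)&(np.hypot(P[...,0]-.488,P[...,1]-.113)<.08)
print(m.sum(),P[m].min(0),P[m].max(0),np.median(P[m][:,2]) if m.any() else 0)
E
```

```text
t 11.15 pos [0.4868 0.1134 0.2185] F [-0.02 -0.57 -3.11] op 0.0559 q [ 0.12 -0.21  1.98 -0.    1.37  1.8 ] dist 1.6 yaw 0.1
[[-1.6, -0.2, -0.5, -0.09, 0.02, -0.02]]
16619 [0.44893459 0.07394789 0.22806296] [0.54010566 0.15082493 0.26799066] 0.24544720733879322
```

View pics/w5.png

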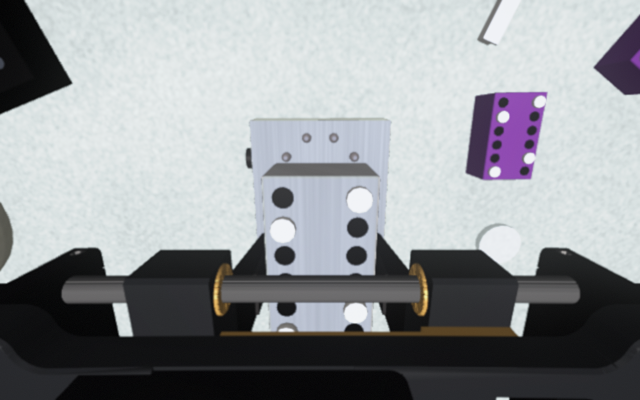

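```bash
python3 - <<'E'
from h import *
f=load('pics/w5.npz');P=cloud(f,f['d']);d=f['d']
T=np.array([.4868,.1137]);a=np.radians(-6.25);e1=np.array([np.cos(a),np.sin(a)]);e2=np.array([-e1[1],e1[0]])
m=(d>0)&(abs(P[...,2]-.2455)<.003);m[:,:250]=0;m[:,390:]=0;m[235:]=0
Q=P[m];x=(Q[:,:2]-T)@e1*1000;y=(Q[:,:2]-T)@e2*1000
# plane tilt
A=np.c_[x,y,np.ones(len(x))];print('plane',np.linalg.lstsq(A,Q[:,2]*1000,rcond=None)[0])
print('far edge by y');
for yy in range(-25,26,10):
    k=abs(y-yy)<5;print(yy,np.percentile(x[k],99.5).round(1),x[k].max().round(1))
for xx in [20,25,30,35,40]:
    k=abs(x-xx)<3;print(xx,y[k].min().round(1),y[k].max().round(1))
# pins far
m=(d>0)&(P[...,2]>.0725)&(P[...,2]<.09);m[170:]=0;m[:,:260]=0;m[:,380:]=0
n,l,st,ce=cv2.connectedComponentsWithStats(m.astype(np.uint8))
for i in range(1,n):
    if st[i,4]>3:
        q=P[l==i];c=(q.min(0)+q.max(0))/2;print(ce[i].round(1),c.round(4),(c[:2]-T)@e1*1000,(c[:2]-T)@e2*1000)
E
```

```text
plane [-1.09162971e-02 -1.97189657e-03  2.45693402e+02]
far edge by y
-25 50.6 50.7
-15 50.6 50.7
-5 50.7 50.8
5 50.6 50.8
15 50.7 50.8
25 50.6 50.8
20 -27.3 28.0
25 -27.9 28.1
30 -27.4 28.1
35 -27.9 28.1
40 -27.9 28.1
[306.2 137.8] [0.5454 0.1217 0.077 ] 57.39447429212204 14.302191213716132
[333.6 137.8] [0.5423 0.094  0.0766] 57.27638757957718 -13.498609084436081
[286.  157.1] [0.5281 0.145  0.0769] 37.65090267259097 35.625792289287844
[354. 157.] [0.5205 0.0748 0.0768] 37.69558681479241 -34.992137731744194
```

Request:
send_rows(targets=[[10,0,0.9,0,0,0],[16,0,0,0,0,0],[16,0,0,0,0,0],[16,0,0,0,0,0],[16,0,0,0,0,0],[16,0,0,0,0,0],[10,0,0,0,0,0],[8,0,0,0,0,0],[4,0,0,0,0,0],[0,0,0,0,0,0],[0,0,0,0,0,0]])

```text
time: 12.07
ee_pos: [0.4866, 0.114, 0.1072]
eef_rot: [[0.001, -0.11, -0.994], [0.0, -0.994, 0.11], [-1.0, -0.0, -0.001]]
contact_force: [-0.8, 0.0, -3.0]
opening: 0.0559
```

```bash
python3 - <<'E'
from h import *
shot('side','s2');shot('wrist','w6')
plan([.4859,.1137,.085],-96.2,step=28)
f=load('pics/s2.npz');a=cv2.resize(f['p'][70:220,180:360,::-1],None,fx=3.5,fy=3.5,interpolation=cv2.INTER_CUBIC)
cv2.imwrite('pics/s2c.png',a)
E
```

```text
t 12.1667 pos [0.487  0.1142 0.1079] F [-0.47  0.57 -2.73] op 0.0562 q [ 0.12 -0.11  2.09  0.    1.16  1.8 ] dist 22.9 yaw 0.1
[[22.9, 0.6, 1.1, -0.11, -0.11, 0.03]]
```

View pics/s2c.png

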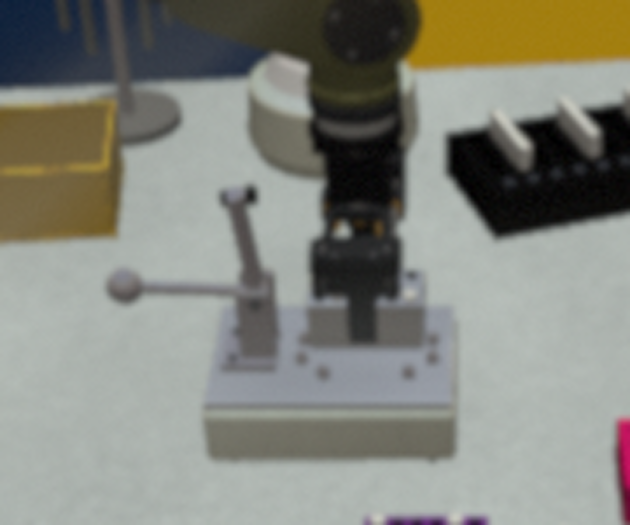

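View pics/w6.png

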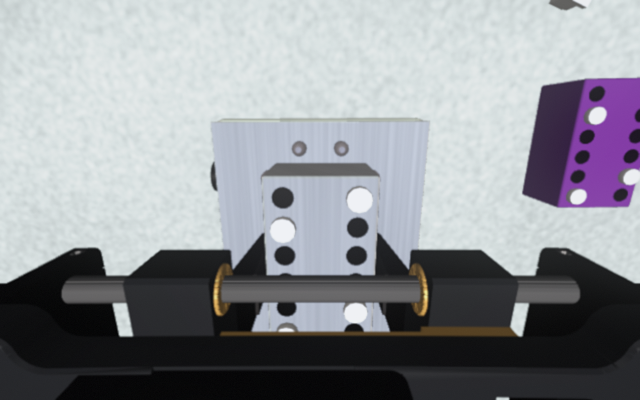

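```bash
python3 - <<'E'
from h import *
f=load('pics/w6.npz');P=cloud(f,f['d']);d=f['d']
a=np.radians(-6.25);e1=np.array([np.cos(a),np.sin(a)]);e2=np.array([-e1[1],e1[0]]);N=np.array([.4886,.1133])
m=(d>0)&(abs(P[...,2]-.1345)<.004);m[:,:250]=0;m[:,390:]=0;m[235:]=0
Q=P[m];x=(Q[:,:2]-N)@e1*1000;y=(Q[:,:2]-N)@e2*1000
print(np.median(Q[:,2]));
for yy in range(-25,26,25):
    k=abs(y-yy)<4;print(yy,np.percentile(x[k],99.5).round(1))
print(np.percentile(y,.3),np.percentile(y,99.7))
m=(d>0)&(P[...,2]>.0725)&(P[...,2]<.09);m[170:]=0;m[:,:270]=0;m[:,370:]=0
n,l,st,ce=cv2.connectedComponentsWithStats(m.astype(np.uint8))
for i in range(1,n):
    if st[i,4]>3:
        q=P[l==i];c=(q.min(0)+q.max(0))/2;print(st[i,4],ce[i].round(1),c.round(4),(c[:2]-N)@e1*1000,(c[:2]-N)@e2*1000)
E
```

```text
0.1344721316508154
-25 48.7
0 48.7
25 48.8
-27.084135943473907 28.146103089807983
176 [341.1 148.8] [0.5422 0.0942 0.0767] 55.35965865986482 -13.152147091681472
175 [298.9 148.9] [0.5451 0.1218 0.0766] 55.21733849728735 14.620681514498237
```

Request:
send_rows(targets=[[3,0,0.8,0,0,0],[3,0,0,0,0,0],[3,0,0,0,0,0],[3,0,0,0,0,0],[2,0,0,0,0,0],[2,0,0,0,0,0],[2,0,0,0,0,0],[1,0,0,0,0,0],[1,0,0,0,0,0],[0,0,0,0,0,0]])

```text
time: 13.0
ee_pos: [0.4852, 0.1142, 0.0866]
eef_rot: [[-0.0, -0.11, -0.994], [-0.0, -0.994, 0.11], [-1.0, 0.0, 0.0]]
contact_force: [-0.3, -0.0, -4.6]
opening: 0.0558
```

Request:
send_rows(targets=[[0.7,0,0,0,0,0],[0.7,0,0,0,0,0],[0.7,0,0,0,0,0],[0,0,0,0,0,0],[0,0,0,0,0,0]])

```text
time: 13.42
ee_pos: [0.4855, 0.1142, 0.0849]
eef_rot: [[0.0, -0.11, -0.994], [0.0, -0.994, 0.11], [-1.0, -0.0, -0.0]]
contact_force: [-0.3, -0.5, -3.3]
opening: 0.0556
```

Request:
send_rows(targets=[[0.7,0,0,0,0,0],[0.7,0,0,0,0,0],[0,0,0,0,0,0],[0,0,0,0,0,0]])

```text
time: 13.75
ee_pos: [0.4856, 0.1142, 0.0848]
eef_rot: [[-0.0, -0.11, -0.994], [-0.0, -0.994, 0.11], [-1.0, 0.0, 0.0]]
contact_force: [-4.6, -0.5, 7.3]
opening: 0.0558
```

Request:
send_rows(targets=[[0,0,0,0,0,0],[0,0,0,0,0,0],[0,0,0,0,0,0],[0,0,0,0,0,0],[0,0,0,0,0,0],[0,0,0,0,0,0],[0,0,0,0,0,0],[0,0,0,0,0,0]], grip=0.0)

```text
time: 14.42
ee_pos: [0.4853, 0.1142, 0.0832]
eef_rot: [[-0.0, -0.11, -0.994], [0.0, -0.994, 0.11], [-1.0, -0.0, 0.0]]
contact_force: [0.6, 0.1, 0.4]
opening: 0.0942
```

Request:
send_rows(targets=[[-5,0,0,0,0,0],[-15,0,0,0,0,0],[-25,0,0,0,0,0],[-30,0,0,0,0,0],[-30,0,0,0,0,0],[-30,0,0,0,0,0],[-30,0,0,0,0,0],[-30,0,10,0,0,0],[-20,0,20,0,0,0],[0,0,20,0,0,0],[0,0,0,0,0,0],[0,0,0,0,0,0]])

```text
time: 15.42
ee_pos: [0.4355, 0.1197, 0.2989]
eef_rot: [[0.002, -0.109, -0.994], [0.0, -0.994, 0.109], [-1.0, -0.0, -0.002]]
contact_force: [0.1, 0.2, 0.2]
opening: 0.0951
```

```bash
python3 - <<'E'
from h import *
shot('wrist','w7')
plan([.291,.135,.20],-96.2,step=28)
f=load('pics/w7.npz');P=cloud(f,f['d']);d=f['d']
a=np.radians(-6.25);e1=np.array([np.cos(a),np.sin(a)]);e2=np.array([-e1[1],e1[0]]);N=np.array([.4886,.1133])
m=(d>0)&(abs(P[...,2]-.112)<.0035)&(np.hypot(P[...,0]-.4886,P[...,1]-.1133)<.07)
r=cv2.minAreaRect((P[m][:,:2]*1000).astype(np.float32));print(m.sum(),np.median(P[m][:,2]),r)
x=(P[m][:,:2]-N)@e1*1000;y=(P[m][:,:2]-N)@e2*1000
print('plane',np.linalg.lstsq(np.c_[x,y,np.ones(len(x))],P[m][:,2]*1000,rcond=None)[0]); print((np.array(r[0])/1000-N)@np.c_[e1,e2]*1000)
E
```

```text
t 15.4667 pos [0.4357 0.1196 0.2981] F [-0.44 -0.2  -1.25] op 0.0951 q [ 0.15 -0.37  1.97 -0.    1.54  1.83] dist 175.5 yaw 0.1
[[14.0, 0.1, 20.8, -0.01, -0.0, -0.0], [14.0, 0.1, 20.8, -0.01, -0.0, -0.0], [14.0, 0.1, 20.8, -0.01, -0.0, -0.0], [14.0, 0.1, 20.8, -0.01, -0.0, -0.0], [14.0, 0.1, 20.8, -0.01, -0.0, -0.0], [14.0, 0.1, 20.8, -0.01, -0.0, -0.0], [14.0, 0.1, 20.8, -0.01, -0.0, -0.0]]
3648 0.11161669980145396 ((487.92596435546875, 113.57311248779297), (55.93701171875, 93.92030334472656), 83.6917724609375)
plane [ 3.64714166e-04 -1.40514636e-03  1.11648958e+02]
[-0.69976231  0.19810905]
```

View pics/w7.png

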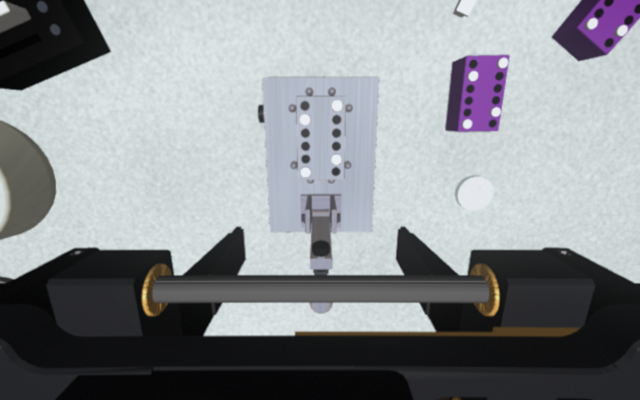

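Request:
send_rows(targets=[[0,0,28,0,0,0],[0,0,30,0,0,0],[0,0,30,0,0,0],[5,0,30,0,0,0],[15,0,27.5,0,0,0],[20,0,0,0,0,0],[20,0,0,0,0,0],[20,0,0,0,0,0],[20,0,0,0,0,0],[0,0,0,0,0,0],[0,0,0,0,0,0]])

```text
time: 16.38
ee_pos: [0.2905, 0.1353, 0.1969]
eef_rot: [[-0.004, -0.11, -0.994], [-0.001, -0.994, 0.11], [-1.0, 0.002, 0.004]]
contact_force: [-0.8, 0.5, 0.2]
opening: 0.095
```

```bash
python3 - <<'E'
from h import *
shot('wrist','w8')
plan([.291,.135,.124],-96.2,step=12)
E
```

```text
t 16.4333 pos [0.2913 0.1356 0.1984] F [0.52 0.02 1.1 ] op 0.0952 q [ 0.27 -0.7   2.34 -0.    1.5   1.95] dist 74.4 yaw 0.1
[[10.6, 0.1, 0.0, -0.02, 0.01, -0.0], [10.6, 0.1, 0.0, -0.02, 0.01, -0.0], [10.6, 0.1, 0.0, -0.02, 0.01, -0.0], [10.6, 0.1, 0.0, -0.02, 0.01, -0.0], [10.6, 0.1, 0.0, -0.02, 0.01, -0.0], [10.6, 0.1, 0.0, -0.02, 0.01, -0.0], [10.6, 0.1, 0.0, -0.02, 0.01, -0.0]]
```

View pics/w8.png

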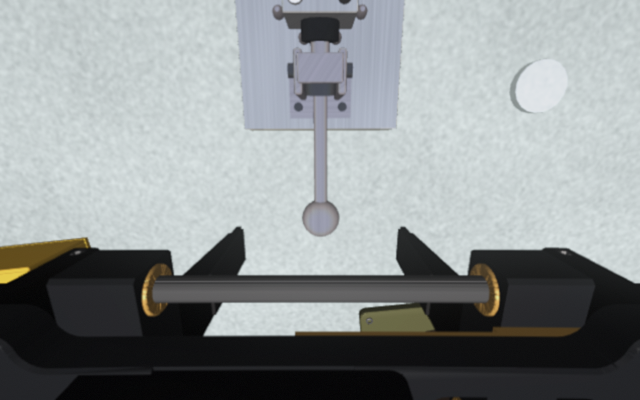

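Request:
send_rows(targets=[[14,0,0,0,0,0],[14,0,0,0,0,0],[14,0,0,0,0,0],[14,0,0,0,0,0],[11,0,0,0,0,0],[7,0,0,0,0,0],[0,0,0,0,0,0],[0,0,0,0,0,0],[0,0,0,0,0,0]])

```text
time: 17.18
ee_pos: [0.2918, 0.1358, 0.1254]
eef_rot: [[0.002, -0.11, -0.994], [0.0, -0.994, 0.11], [-1.0, -0.001, -0.002]]
contact_force: [0.0, -0.2, 1.2]
opening: 0.0953
```

```bash
python3 - <<'E'
from h import *
shot('wrist','w9')
plan([.291,.135,.124],-96.2,step=12)
f=load('pics/w9.npz');P=cloud(f,f['d']);d=f['d'];p=f['p']
from scipy.optimize import least_squares
m=(d>0)&(np.linalg.norm(P-[.292,.135,.135],axis=2)<.022)&(p.mean(2)>80)
Q=P[m];r=least_squares(lambda c:np.linalg.norm(Q-c,axis=1)-.015,[.291,.135,.135],loss='soft_l1',f_scale=.001);print(len(Q),r.x,r.cost)
E
```

```text
t 17.2333 pos [0.2918 0.1358 0.1254] F [-0.87 -1.13  0.33] op 0.0953 q [ 0.27 -0.65  2.44  0.    1.35  1.95] dist 1.8 yaw 0.1
[[1.4, 0.9, 0.7, -0.11, -0.1, 0.04]]
1980 [0.29065615 0.13518457 0.13390136] 0.0012786567746889271
```

View pics/w9.png

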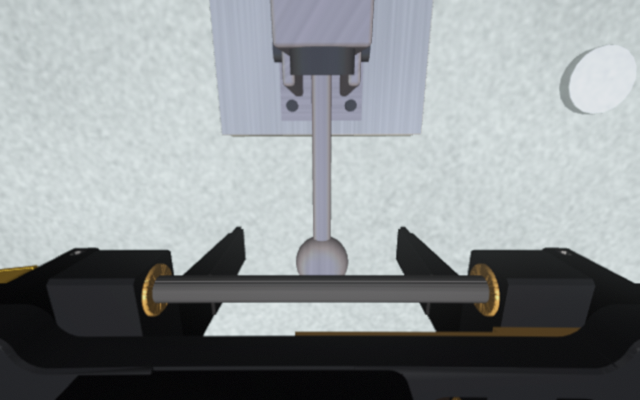

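Knob (322,258) lies centred between the fingers. I nudge 0.7 mm and pinch.

Request:
send_rows(targets=[[1.2,0.4,0.8,0,0,0],[0,0,0,0,0,0],[0,0,0,0,0,0],[0,0,0,0,0,0],[0,0,0,0,0,0],[0,0,0,0,0,0],[0,0,0,0,0,0],[0,0,0,0,0,0],[0,0,0,0,0,0],[0,0,0,0,0,0],[0,0,0,0,0,0]], grip=1.0)

```text
time: 18.15
ee_pos: [0.2902, 0.1353, 0.1231]
eef_rot: [[-0.0, -0.11, -0.994], [-0.0, -0.994, 0.11], [-1.0, 0.0, 0.0]]
contact_force: [0.3, 0.7, -0.3]
opening: 0.0283
```

```bash
python3 - <<'E'
import numpy as np
from cell import manip
s=manip.observe();print(s['ee_pos'],s['contact_force'],s['opening'])
q=np.linspace(1.7,-0.0,34);x=110*np.sin(q-.1745);z=110*np.cos(q-.1745)
R=[[round(-b,1),0,round(a,1),0,0,0] for a,b in zip(np.diff(x),np.diff(z))]
for i in range(0,len(R),12):print(R[i:i+12])
E
```

```text
[0.29019363 0.13530517 0.12305052] [ 0.27835543  0.66280872 -0.33635384] 0.028320344049240734
[[np.float64(-5.7), 0, np.float64(-0.4), 0, 0, 0], [np.float64(-5.6), 0, np.float64(-0.7), 0, 0, 0], [np.float64(-5.6), 0, np.float64(-1.0), 0, 0, 0], [np.float64(-5.5), 0, np.float64(-1.3), 0, 0, 0], [np.float64(-5.4), 0, np.float64(-1.6), 0, 0, 0], [np.float64(-5.4), 0, np.float64(-1.8), 0, 0, 0], [np.float64(-5.3), 0, np.float64(-2.1), 0, 0, 0], [np.float64(-5.1), 0, np.float64(-2.4), 0, 0, 0], [np.float64(-5.0), 0, np.float64(-2.6), 0, 0, 0], [np.float64(-4.9), 0, np.float64(-2.9), 0, 0, 0], [np.float64(-4.7), 0, np.float64(-3.1), 0, 0, 0], [np.float64(-4.6), 0, np.float64(-3.4), 0, 0, 0]]
[[np.float64(-4.4), 0, np.float64(-3.6), 0, 0, 0], [np.float64(-4.2), 0, np.float64(-3.8), 0, 0, 0], [np.float64(-4.0), 0, np.float64(-4.0), 0, 0, 0], [np.float64(-3.8), 0, np.float64(-4.2), 0, 0, 0], [np.float64(-3.5), 0, np.float64(-4.4), 0, 0, 0], [np.float64(-3.3), 0, np.float64(-4.6), 0, 0, 0], [np.float64(-3.1), 0, np.float64(-4.8), 0, 0, 0], [np.float64(-2.8), 0, np.float64(-4.9), 0, 0, 0], [np.float64(-2.6), 0, np.float64(-5.1), 0, 0, 0], [np.float64(-2.3), 0, np.float64(-5.2), 0, 0, 0], [np.float64(-2.0), 0, np.float64(-5.3), 0, 0, 0], [np.float64(-1.8), 0, np.float64(-5.4), 0, 0, 0]]
[[np.float64(-1.5), 0, np.float64(-5.5), 0, 0, 0], [np.float64(-1.2), 0, np.float64(-5.5), 0, 0, 0], [np.float64(-0.9), 0, np.float64(-5.6), 0, 0, 0], [np.float64(-0.6), 0, np.float64(-5.6), 0, 0, 0], [np.float64(-0.3), 0, np.float64(-5.7), 0, 0, 0], [np.float64(-0.0), 0, np.float64(-5.7), 0, 0, 0], [np.float64(0.3), 0, np.float64(-5.7), 0, 0, 0], [np.float64(0.6), 0, np.float64(-5.6), 0, 0, 0], [np.float64(0.8), 0, np.float64(-5.6), 0, 0, 0]]
```

Request:
send_rows(targets=[[-5.7,0,-0.4,0,0,0],[-5.6,0,-0.7,0,0,0],[-5.6,0,-1,0,0,0],[-5.5,0,-1.3,0,0,0],[-5.4,0,-1.6,0,0,0],[-5.4,0,-1.8,0,0,0]])

```text
time: 18.65
ee_pos: [0.2969, 0.1346, 0.1568]
eef_rot: [[-0.0, -0.11, -0.994], [0.0, -0.994, 0.11], [-1.0, 0.0, 0.0]]
contact_force: [1.5, 0.3, -2.6]
opening: 0.0289
```

```bash
python3 - <<'E'
from h import *
shot('wrist','w10');shot('side','s3')
f=load('pics/s3.npz');cv2.imwrite('pics/s3c.png',cv2.resize(f['p'][70:220,180:360,::-1],None,fx=3.5,fy=3.5,interpolation=cv2.INTER_CUBIC))
E
```

```text
(no output)
```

View pics/s3c.png

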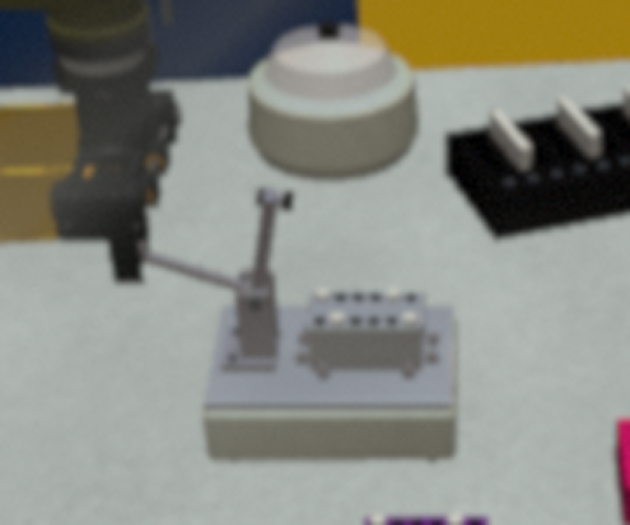

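The lever follows the fingers, and the block stands flat between the pins. I keep leading the knob round its arc.

Request:
send_rows(targets=[[-5.3,0,-2.1,0,0,0],[-5.1,0,-2.4,0,0,0],[-5,0,-2.6,0,0,0],[-4.9,0,-2.9,0,0,0],[-4.7,0,-3.1,0,0,0],[-4.6,0,-3.4,0,0,0],[-4.4,0,-3.6,0,0,0],[-4.2,0,-3.8,0,0,0],[-4,0,-4,0,0,0],[-3.8,0,-4.2,0,0,0]])

```text
time: 19.58
ee_pos: [0.3293, 0.1311, 0.2026]
eef_rot: [[-0.0, -0.11, -0.994], [0.0, -0.994, 0.11], [-1.0, -0.0, 0.0]]
contact_force: [0.0, 2.4, -3.5]
opening: 0.0285
```

Request:
send_rows(targets=[[-3.5,0,-4.4,0,0,0],[-3.3,0,-4.6,0,0,0],[-3.1,0,-4.8,0,0,0],[-2.8,0,-4.9,0,0,0],[-2.6,0,-5.1,0,0,0],[-2.3,0,-5.2,0,0,0],[-2,0,-5.3,0,0,0],[-1.8,0,-5.4,0,0,0]])

```text
time: 20.25
ee_pos: [0.369, 0.1268, 0.2242]
eef_rot: [[0.0, -0.11, -0.994], [0.0, -0.994, 0.11], [-1.0, -0.001, -0.0]]
contact_force: [-0.5, 2.3, -0.6]
opening: 0.0282
```

Request:
send_rows(targets=[[-1.5,0,-5.5,0,0,0],[-1.2,0,-5.5,0,0,0],[-0.9,0,-5.6,0,0,0],[-0.6,0,-5.6,0,0,0],[-0.3,0,-5.7,0,0,0],[0,0,-4,0,0,0],[0,0,-3,0,0,0],[0,0,0,0,0,0]])

```text
time: 20.92
ee_pos: [0.4041, 0.1231, 0.2289]
eef_rot: [[0.002, -0.11, -0.994], [0.001, -0.994, 0.11], [-1.0, -0.001, -0.002]]
contact_force: [1.2, 4.6, 4.1]
opening: 0.0287
```

```bash
python3 - <<'E'
from h import *
shot('side','s4')
f=load('pics/s4.npz');cv2.imwrite('pics/s4c.png',cv2.resize(f['p'][70:220,180:360,::-1],None,fx=3.5,fy=3.5,interpolation=cv2.INTER_CUBIC))
E
```

```text
(no output)
```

View pics/s4c.png

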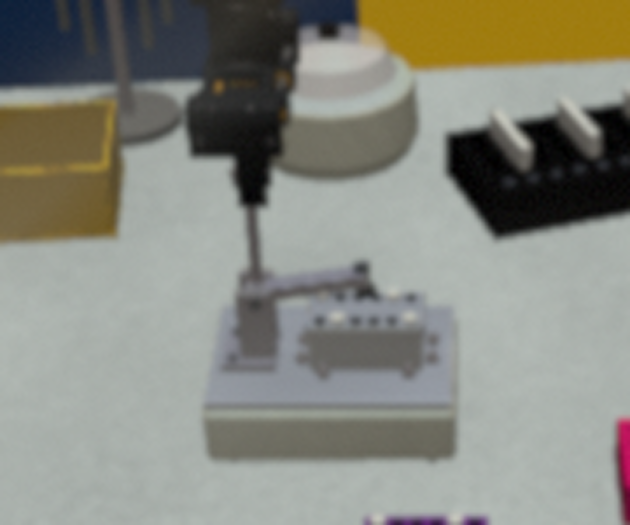

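Request:
send_rows(targets=[[0.2,0,-2.5,0,0,0],[0.2,0,-2.5,0,0,0],[0.3,0,-2.5,0,0,0],[0.3,0,-2,0,0,0],[0.3,0,-2,0,0,0],[0,0,0,0,0,0],[0,0,0,0,0,0]])

```text
time: 21.55
ee_pos: [0.4152, 0.1219, 0.228]
eef_rot: [[0.003, -0.11, -0.994], [0.001, -0.994, 0.11], [-1.0, -0.001, -0.003]]
contact_force: [1.7, 5.4, 5.7]
opening: 0.0287
```

Request:
send_rows(targets=[[0.2,0,-1.5,0,0,0],[0.2,0,-1.5,0,0,0],[0,0,0,0,0,0],[0,0,0,0,0,0]])

```text
time: 21.88
ee_pos: [0.4182, 0.1216, 0.2275]
eef_rot: [[0.003, -0.11, -0.994], [0.001, -0.994, 0.11], [-1.0, -0.001, -0.003]]
contact_force: [2.4, 4.2, 5.0]
opening: 0.0285
```

Request:
send_rows(targets=[[0.2,0,-1.5,0,0,0],[0.2,0,-1.5,0,0,0],[0,0,0,0,0,0],[0,0,0,0,0,0]])

```text
time: 22.22
ee_pos: [0.4211, 0.1212, 0.227]
eef_rot: [[0.003, -0.11, -0.994], [0.001, -0.994, 0.11], [-1.0, -0.001, -0.003]]
contact_force: [1.8, 3.7, 5.1]
opening: 0.0286
```

Request:
send_rows(targets=[[0.2,0,-1.2,0,0,0],[0.2,0,-1.2,0,0,0],[0,0,0,0,0,0],[0,0,0,0,0,0]])

```text
time: 22.55
ee_pos: [0.4223, 0.1211, 0.2268]
eef_rot: [[-0.001, -0.11, -0.994], [0.001, -0.994, 0.109], [-1.0, -0.001, 0.001]]
contact_force: [-3.8, 5.1, 8.7]
opening: 0.0289
```

```bash
python3 - <<'E'
from h import *
shot('side','s5');shot('wrist','w11')
f=load('pics/s5.npz');cv2.imwrite('pics/s5c.png',cv2.resize(f['p'][100:190,220:330,::-1],None,fx=6,fy=6,interpolation=cv2.INTER_CUBIC))
E
```

```text
(no output)
```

View pics/s5c.png

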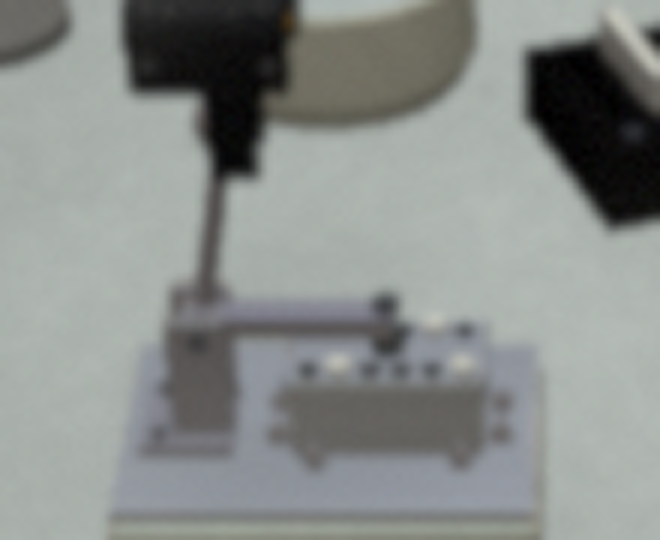

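View pics/w11.png

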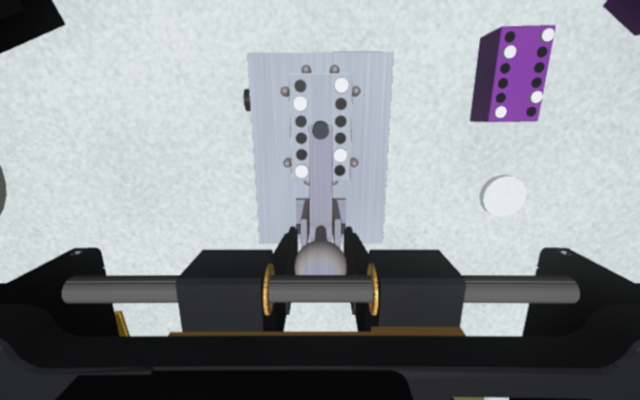

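Request:
send_rows(targets=[[0,0,-0.8,0,0,0],[0,0,0,0,0,0],[0,0,0,0,0,0]])

```text
time: 22.9
ee_pos: [0.4223, 0.1211, 0.2268]
eef_rot: [[-0.003, -0.109, -0.994], [0.001, -0.994, 0.109], [-1.0, -0.001, 0.003]]
contact_force: [-6.9, 4.1, 10.2]
opening: 0.0282
```

Request:
send_rows(targets=[[0,0,0,0,0,0],[0,0,0,0,0,0],[0,0,0,0,0,0],[0,0,0,0,0,0],[0,0,0,0,0,0],[0,0,0,0,0,0],[0,0,0,0,0,0],[0,0,0,0,0,0],[0,0,0,0,0,0]], grip=0.0)

```text
time: 23.65
ee_pos: [0.4236, 0.1206, 0.2256]
eef_rot: [[-0.0, -0.11, -0.994], [-0.0, -0.994, 0.11], [-1.0, 0.0, 0.0]]
contact_force: [-0.2, 0.3, -0.3]
opening: 0.0833
```

Request:
send_rows(targets=[[-5,0,0,0,0,0],[-15,0,0,0,0,0],[-25,0,0,0,0,0],[-25,0,0,0,0,0],[-25,0,0,0,0,0],[-25,0,0,0,0,0],[-15,0,0,0,0,0],[0,0,0,0,0,0],[0,0,0,0,0,0]])

```text
time: 24.4
ee_pos: [0.4238, 0.1206, 0.361]
eef_rot: [[0.001, -0.11, -0.994], [0.0, -0.994, 0.11], [-1.0, -0.0, -0.001]]
contact_force: [1.1, 0.3, -0.1]
opening: 0.0951
```

```bash
python3 - <<'E'
from h import *
shot('side','s6');shot('wrist','w12');shot('scene','sc6')
f=load('pics/s6.npz');cv2.imwrite('pics/s6c.png',cv2.resize(f['p'][90:190,210:330,::-1],None,fx=6,fy=6,interpolation=cv2.INTER_CUBIC))
f=load('pics/w12.npz');P=cloud(f,f['d']);d=f['d'];p=f['p']
N=np.array([.4886,.1133])
m=(d>0)&(abs(P[...,2]-.112)<.0035)&(np.hypot(P[...,0]-.4886,P[...,1]-.1133)<.07)
print(m.sum(),np.median(P[m][:,2]),cv2.minAreaRect((P[m][:,:2]*1000).astype(np.float32)))
from scipy.optimize import least_squares
for n in ['w12','s6']:
    f=load(f'pics/{n}.npz');P=cloud(f,f['d']);d=f['d'];p=f['p']
    m=(d>0)&(np.linalg.norm(P-[.418,.121,.238],axis=2)<.03)&(p.mean(2)>70)
    Q=P[m];r=least_squares(lambda c:np.linalg.norm(Q-c,axis=1)-.015,[.418,.121,.238],loss='soft_l1',f_scale=.001);o=r.x-[.3992,.1232,.130]
    print(n,len(Q),r.x,'q',.1745-np.arctan2(o[:2]@[.994,-.109],o[2]))
E
```

```text
2181 0.11171004780538851 ((487.84320068359375, 113.52562713623047), (55.89591979980469, 96.0358657836914), 83.65034484863281)
w12 692 [0.41780571 0.1213421  0.23776518] q 0.0027161922583003872
s6 109 [0.41964176 0.12069819 0.23673226] q -0.016087914242070817
```

View pics/s6c.png

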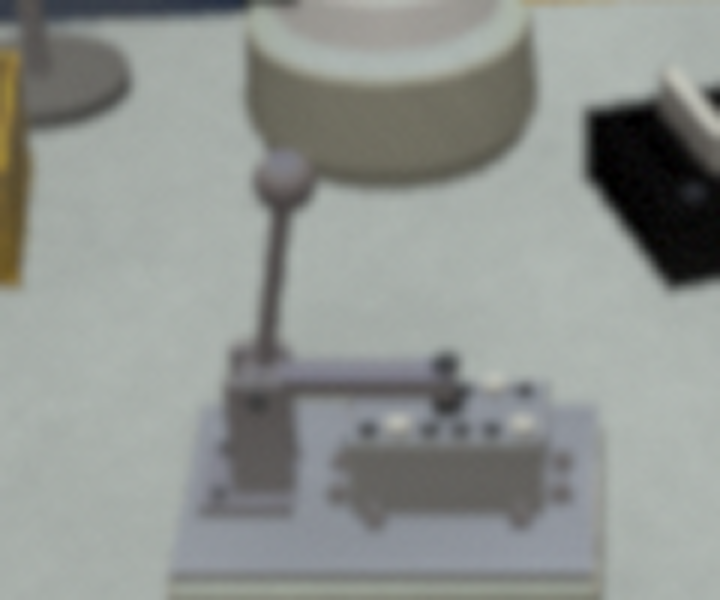

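View pics/w12.png

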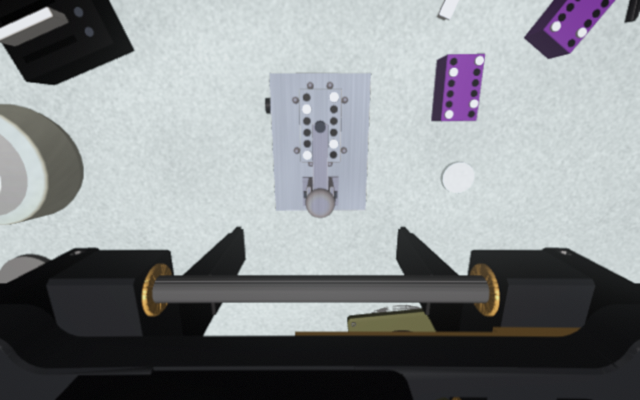

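View pics/sc6.png

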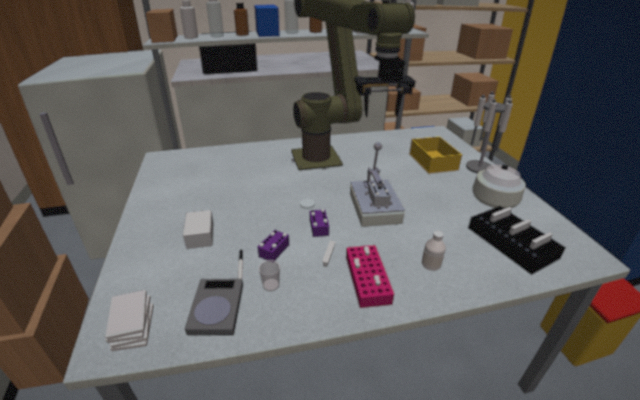

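The clamp is shut (knob at (285,180) in the side crop), the pad is on the block, and the block is flat between the pins. The bystanders stand where they were and the robot is clear, so I hand in.

```bash
python3 -c "
from cell import ticket
print(ticket.finish_job())"
```

```text
the job is handed in; nothing more can be done
None
```

The job is done and handed in at about 24.5 s; no verdict was reported.

- **Clamp, first step:** It had been left open. I pressed the knob down against its open stop with about 11 N; it did not give, which put the joint at about 1.7 rad.
- **Block:** I gripped the grey aluminium block across its 56 mm width. It was lowered slowly between the pins until it pressed the platform with about 10 N, then let go.
- **Closing:** I pinched the knob and led it round its arc until the pad met the block, pressed lightly, let go and backed off upwards.

**Last checks**
- **Block pose:** The block is about 0.8 mm off the nest's middle. It lies flat, its top 111.7 mm above the bench where 112 mm is expected, and is in line with the nest.
- **Clamp angle:** The knob gave a joint value of 0.003 rad from the wrist camera and -0.016 rad from the side camera. They differ slightly, but both are within the allowed range.
- **Bench:** In the last pictures the robot touches nothing, and the other objects look unmoved; I judged that by eye and did not measure it.
- **Not measured:** I had no reading of the pad's force on the block after letting go. It rests on the lever's own weight holding it shut.

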